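# Stand up the fallen nutrient bottles and put them away

## Robot

A 6-joint arm with a two-finger parallel gripper is mounted at the origin on the work surface. World frame = base frame: x ahead of the robot, y to its left, z up, the work surface at z = 0. Lengths are in m, angles in rad, forces in N, time in s.
With the tool pointing down it reaches from about 0.275 to 0.975 m from the base axis. Payload 8.4 kg.
Tool frame: the origin (TCP) lies midway between the tips of the shut fingers; the grasp point (between the pads) lies 19 mm behind it; z points along the fingers, y is the line along which they close (so a half turn about z gives the same grasp; the last joint's range is limited). The gripper opens to 92 mm and grips with 3 to 60 N. Pads are 20 mm wide; open, the fingers measure 128 mm over their backs; the gripper's body (75 mm by 189 mm) begins 69 mm behind the grasp point.
Start: joints at [-1.186, 0.353, 1.633, -0, 1.155, -0.002], TCP at [0.236, -0.579, 0.215] pointing down, gripper open.
Joint ranges: [-2.63, 2.63], [-0.92, 2.1], [0.06, 2.66], [-1.3, 4.44], [0, 2.69], [-3.02, 3.02]. Speed limits (rad/s): [2.22, 2.22, 2.79, 3.14, 3.14, 3.14].

## Interface

Orientations are given as a unit quaternion [x, y, z, w].
In Python, from cell import robot, vision gives the robot as it stands.
- The arm moves only by the shell command python3 -m pendant 'ROWS' [FORCE]. ROWS is JSON, a list of rows, each a list of 7 numbers: the shift along the tool's x, y, z in mm, then the turn, a rotation vector about the tool's x, y, z in degrees, then the gripper command: -1 is fully open, 1 is shut, values between are in proportion. A call has 1 to 5 rows; each row is the pose to reach, as a shift and turn from the pose commanded when the call began, along the tool's axes at that moment; what a row does not reach only later rows make up. A row lasts 1/8 s, in which the tool goes at most 62.5 mm and 10.7 degrees, less where a joint would pass 70% of its speed; a pose out of reach is approached as far as the arm can. A call with a gripper value outside its range is refused whole. The fingers move at their own pace and stop on an object; FORCE is the grip in N (left out, the last holds). Time passes only in rows, so rows that repeat a pose let the fingers close. It gives the time, the measured TCP pose, the force, the opening and the grip force at its end, in the units of the state.
- robot.state(): the state, without advancing time (a new reading comes with each control period).
- vision.camera(name): name is "scene" or "top" or "wrist"; returns a dict with "image" (400x640x3 uint8, red, green, blue), "mtx" (3x3 intrinsics, pixels), "k1" (the pictures are not rectified: a ray, as slopes to the right and down, at radius r is drawn at 1 + k1 r^2 times it, then the intrinsics apply), "cam_to_world" (4x4, takes a point from camera to world coordinates); the wrist camera has in their place "mount" (4x4, takes a point from camera to tool coordinates, whose origin is the TCP and whose axes are the flange's). Camera axes: x right, y up, looking along -z (the intrinsics and any distortion apply to the point x, -y, -z); pixel columns grow to the right and rows downward; lengths in m; the calibration is good to about 2 mm. A picture is of the moment at which its call begins: read the wrist's pose just before it. There is no depth.
- robot.hand_in(): hands the job in; it is judged then, once.
The state is a dict: "t": time; "joints": joint angles; "dq": joint speeds; "tau": joint torques, N m; "position": TCP position; "eef_rot": TCP orientation; "contact_force": force on the tool from outside, world axes, zero at the start; "wrist_torque": the same for the moment, N m; "gripper_width": finger opening in m; "grip_force": force on a finger pad.
Only numpy, scipy, OpenCV 4.12 (cv2) and the standard library are available. Lean on these libraries where they do the work, as an engineer would, in place of code of your own. Each camera call takes 0.05 s, during which the arm holds its last target. There are 200 camera calls.

## Task

Some of the square nutrient bottles in the growth room have fallen over. Stand every one of them up on the bench with its side close against the white splash board (tip each one up so that its cap rests on the board, then push its foot in until it stands), until they are all standing there together; only then put each one upright in a compartment of its own in the cabinet drawer, which has to be pulled open for them, and push the drawer fully shut. Do not knock over the two seedling pots.

Things in the scene. Friction and masses are not known exactly. Their poses are not given: they have to be found in the camera images.
- bottle0: square plastic bottle (0.25 kg) lying on its side at the start (may be absent). Body 52 x 52 x 95 mm, then a narrow neck and a round cap 36 mm across spanning 108 to 135 mm (the top) from the foot. Origin: centre of its foot (underside); z runs from foot to cap. Lying, its axis is 26 mm above the bench, cap towards the board.
- bottle1: square plastic bottle (0.25 kg) lying on its side at the start (may be absent). Body 52 x 52 x 95 mm, then a narrow neck and a round cap 36 mm across spanning 108 to 135 mm (the top) from the foot. Origin: centre of its foot (underside); z runs from foot to cap. Lying, its axis is 26 mm above the bench, cap towards the board.
- bottle2: square plastic bottle (0.25 kg) lying on its side at the start (may be absent). Body 52 x 52 x 95 mm, then a narrow neck and a round cap 36 mm across spanning 108 to 135 mm (the top) from the foot. Origin: centre of its foot (underside); z runs from foot to cap. Lying, its axis is 26 mm above the bench, cap towards the board.
- board_foot (a point): white splash board, a fixed upright wall 370 mm long, 145 mm high and 20 mm thick, standing across the bench. This point: bottom edge, middle of the face that looks away from the robot, at bench height (the bottles lie on that side). Its x axis points into the board (towards the robot), y along the face, z up
- drawer (a joint): the cabinet's one drawer: 0 is shut, grows as it is pulled out towards the robot, up to 0.17 m. Starts only 0.03 to 0.07 m open, too little to load; 0.13 or more is enough. It stays where it is left; moving it takes about 2 to 5 N. The white cabinet is 270 mm wide and 175 mm high
- drawer_handle (a point): middle of the drawer's steel bar handle, 125 mm above the bench, moves with the drawer. The bar is 10 mm thick and 120 mm long, along y, its middle 48 mm in front of the grey front panel (15 mm thick, 262 mm wide, top edge at 159 mm). x axis: into the cabinet, the way the drawer is pushed shut. Shut, the panel's face is level with the cabinet's front
- slot0 (a point): centre of the floor of a drawer compartment (right as the robot sees it), 13 mm above the bench; moves with the drawer; axes as drawer_handle's. Compartments are 72 mm wide (y) and 76 mm deep (x), 76 mm apart, with partitions 50 mm high; the panel is the front wall
- slot1 (a point): centre of the floor of a drawer compartment (middle as the robot sees it), 13 mm above the bench; moves with the drawer; axes as drawer_handle's. Compartments are 72 mm wide (y) and 76 mm deep (x), 76 mm apart, with partitions 50 mm high; the panel is the front wall
- slot2 (a point): centre of the floor of a drawer compartment (left as the robot sees it), 13 mm above the bench; moves with the drawer; axes as drawer_handle's. Compartments are 72 mm wide (y) and 76 mm deep (x), 76 mm apart, with partitions 50 mm high; the panel is the front wall
- pot_a: small black seedling pot, 58 mm across and 60 mm high, standing right of the cabinet, beyond the board. Origin: centre of its underside
- pot_b: another such seedling pot, at the right of the bench. Origin: centre of its underside

How it is judged:
By the outcome, as a careful person would: the job done as asked, in the order asked, and still so for the second after the job is handed in, with the robot touching nothing.
Of bottle0, bottle1, bottle2 only 2 to 3 are there at a start; the rules pass over those that are not, and their reading is None.
At some moment in a run one of bottle0, bottle1, bottle2 may be knocked a few centimetres aside while the robot is not near it.
Once in a run the grip may slacken for a moment while it holds something.
It also fails if it takes over 210 s, if anything falls off the work surface, if the arm or the gripper's body presses on something with over 40 N, if the wrist force passes 120 N, or if a joint passes its speed limit or range.

## Working session

There is one attempt and no reset: what is moved stays moved. The work goes in short steps, Python scripts to look and compute and a shell command to move; the robot and the scene stay as the last step left them, time stands still between calls to the robot, and variables do not carry over. Pictures are saved under pics/ and viewed, at most 14 in all, crops included, and the job is handed in when it is done.

```bash
ls; mkdir -p pics
python3 - <<'E'
from cell import robot, vision
import cv2
print(robot.state())
for n in("scene","top"):
    c=vision.camera(n); cv2.imwrite(f"pics/{n}0.png",c["image"][:,:,::-1]); print(n,c["mtx"].tolist(),c["k1"],c["cam_to_world"].tolist())
c=vision.camera("wrist"); print(c["mtx"],c["k1"],c["mount"])
E
```

```text
pics
{'t': 0.0, 'joints': array([-1.18637988e+00,  3.53653862e-01,  1.63414936e+00, -4.61091727e-06,
        1.15520959e+00, -2.37602862e-03]), 'dq': array([ 0.0003961 ,  0.00162261, -0.00237825,  0.0017451 ,  0.00066553,
        0.00203613]), 'tau': array([-1.01644895e-03, -5.93843758e+01, -3.34209895e+01,  6.97144261e-02,
        2.34541751e-02, -1.36830204e-04]), 'position': array([ 0.2355826 , -0.57834705,  0.21385362]), 'eef_rot': array([ 9.81356737e-01,  1.92193785e-01, -1.36886013e-04, -6.96761793e-04]), 'contact_force': array([0.62990941, 0.76770469, 0.28440108]), 'wrist_torque': array([ 0.00173666,  0.04298752, -0.05370886]), 'grip_force': 0.0, 'gripper_width': 0.09173109198289116}
scene [[391.09136919948736, 0.0, 316.37073415996815], [0.0, 391.09136919948736, 207.41165932373366], [0.0, 0.0, 1.0]] -0.04588045975099346 [[-0.2891501899930602, -0.9120479319233947, 0.2907932899866087, 0.9101340387389559], [0.957249290857649, -0.27289944730378735, 0.09591499785651544, 0.08650024804877658], [-0.008121747318476256, 0.30609551047923933, 0.9519661630987462, 1.2302488562680907], [0.0,
[... 157 characters left out ...]
-0.016675466358779024, 0.9941008335414374, -0.10717024574916764, 0.4483364887563971], [-0.9996570761567946, -0.01874044930781575, -0.018290042356163064, -0.04629079886402117], [-0.020190564909538303, 0.10682849953060719, 0.9940724383950463, 1.2641929759732529], [0.0, 0.0, 0.0, 1.0]]
[[276.64273898   0.         319.49213715]
 [  0.         276.64273898 197.54993244]
 [  0.           0.           1.        ]] -0.03112939908617223 [[ 5.18025786e-04  9.72165995e-01  2.34292574e-01  6.54885449e-02]
 [ 9.99999838e-01 -4.48737036e-04 -3.49045699e-04 -1.77433375e-03]
 [-2.34194604e-04  2.34292717e-01 -9.72166070e-01 -1.69757771e-01]
 [ 0.00000000e+00  0.00000000e+00  0.00000000e+00  1.00000000e+00]]
```

```bash
sleep 1
```

```text
(no output)
```

View pics/scene0.png

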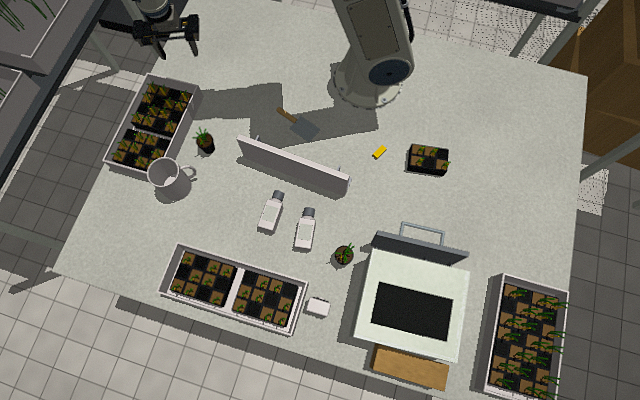

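View pics/top0.png

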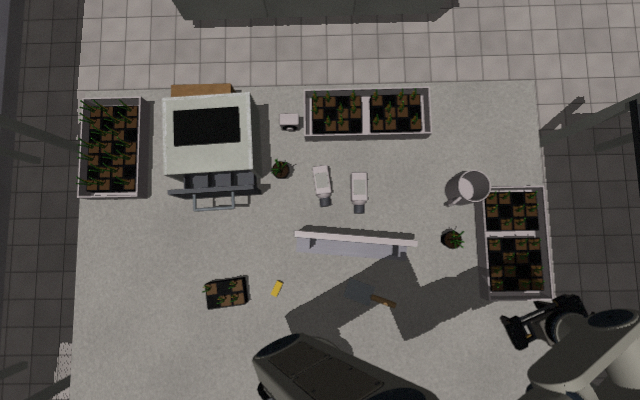

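The scene camera shows two bottles lying at about (270,213) and (305,230), the board from (238,145) to (350,185), the pots at (205,142) and (344,255), and the drawer handle at (423,232). In the top view the bottles are at (322,185) and (359,192). I'll enlarge crops to get exact pixels.

```bash
cat > h.py <<'E'
import numpy as np, cv2
from cell import robot, vision
from scipy.spatial.transform import Rotation as R
def grab(n):
    s=robot.state(); c=vision.camera(n)
    if n=="wrist":
        T=np.eye(4);T[:3,:3]=R.from_quat(s["eef_rot"]).as_matrix();T[:3,3]=s["position"]; c["cam_to_world"]=T@c["mount"]
    return c
def ray(c,u,v):
    D=np.array([c["k1"],0,0,0,0.])
    p=cv2.undistortPoints(np.array([[[u,v]]],float),c["mtx"],D)[0,0]
    T=c["cam_to_world"]; return T[:3,3],T[:3,:3]@np.array([p[0],-p[1],-1])
def onz(c,u,v,z):
    o,d=ray(c,u,v); return o+d*(z-o[2])/d[2]
def proj(c,P):
    P=np.atleast_2d(P); T=np.linalg.inv(c["cam_to_world"]); q=P@T[:3,:3].T+T[:3,3]
    q=q*[1,-1,-1]; D=np.array([c["k1"],0,0,0,0.])
    return cv2.projectPoints(q,np.zeros(3),np.zeros(3),c["mtx"],D)[0][:,0]
def tri(c1,p1,c2,p2):
    o,d=ray(c1,*p1);a,b=ray(c2,*p2); d=d/np.linalg.norm(d);b=b/np.linalg.norm(b)
    t=np.linalg.lstsq(np.stack([d,-b],1),a-o,rcond=None)[0]; x=o+d*t[0];y=a+b*t[1]
    return (x+y)/2,np.linalg.norm(x-y)
def crop(c,x0,y0,x1,y1,k,name):
    im=c["image"][y0:y1,x0:x1,::-1]; im=cv2.resize(im,None,fx=k,fy=k,interpolation=cv2.INTER_CUBIC); cv2.imwrite("pics/"+name,im)
E
python3 - <<'E'
from h import *
crop(grab("top"),160,150,430,260,2.9,"topc.png")
c=grab("scene");crop(c,230,130,480,280,3.2,"scec.png")
E
```

```text
(no output)
```

View pics/topc.png

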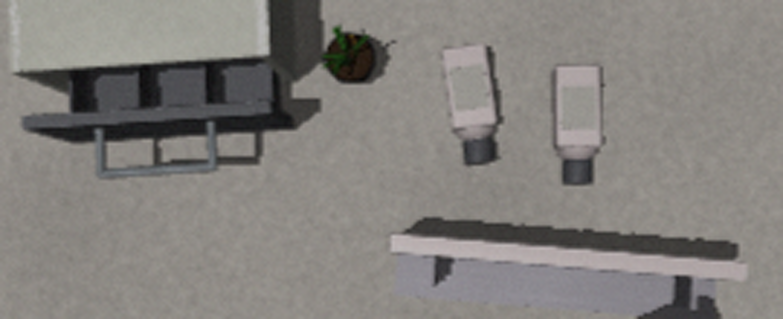

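View pics/scec.png

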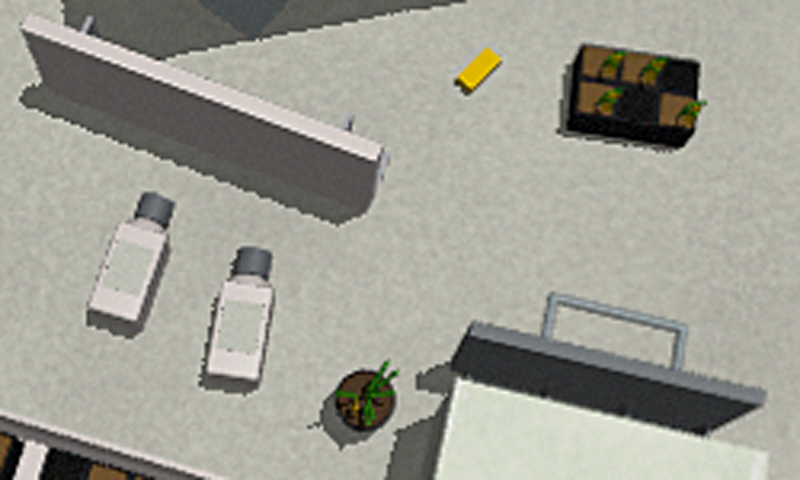

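Run:
```python
from h import *
t=grab("top"); s=grab("scene"); np.set_printoptions(precision=4,suppress=True)
T=lambda u,v:(160+u/2.9,150+v/2.9); S=lambda u,v:(230+u/3.2,130+v/3.2)
def p(n,q,z): print(n,*[onz(t,*T(*x),z)[:2] for x in q])
p("A",[(443,47),(488,44),(498,125),(455,130),(467,46),(476,128)],.052); p("Acap",[(479,163)],.03)
p("B",[(554,66),(602,65),(601,147),(554,148),(578,66),(578,148)],.052); p("Bcap",[(577,183)],.03)
p("board",[(393,235),(747,264)],.145); p("handle",[(100,174),(216,167)],.13)
def ps(n,q,z): print(n,*[onz(s,*S(*x),z)[:2] for x in q])
ps("sA",[(206,366),(258,380),(272,285),(221,278)],.052)
ps("sB",[(88,311),(139,323),(167,236),(119,222)],.052)
ps("sboard",[(25,26),(380,160)],.145); ps("shandle",[(552,297),(685,326)],.13)
print(tri(t,T(100,174),s,S(685,326)),tri(t,T(216,167),s,S(552,297)))
p("panel",[(25,118),(295,112)],.159); ps("spanel",[(473,327),(762,395)],.159)
p("potA",[(350,58)],.06);ps("spotA",[(364,400)],.06)
for n in((205,142),):print(onz(s,*n,.06))
```

```text
A [ 0.6798 -0.0177] [ 0.6822 -0.0693] [ 0.5886 -0.0788] [ 0.5838 -0.0298] [ 0.6804 -0.0452] [ 0.5857 -0.0537]
Acap [ 0.5475 -0.0565]
B [ 0.6552 -0.1441] [ 0.6552 -0.1987] [ 0.5614 -0.1946] [ 0.5612 -0.1415] [ 0.6546 -0.1714] [ 0.5607 -0.1686]
Bcap [ 0.5224 -0.1685]
board [0.4649 0.0352] [ 0.429  -0.3293]
handle [0.5351 0.3481] [0.5403 0.224 ]
sA [ 0.6839 -0.0625] [ 0.6826 -0.0106] [ 0.5882 -0.0252] [ 0.5957 -0.0753]
sB [ 0.665  -0.1895] [ 0.6621 -0.1379] [ 0.5697 -0.1398] [ 0.5694 -0.1904]
sboard [ 0.4321 -0.3221] [0.4688 0.0448]
shandle [0.5472 0.2302] [0.5392 0.3524]
(array([0.5357, 0.3538, 0.1182]), np.float64(0.003006302259797262)) (array([0.5414, 0.2307, 0.1106]), np.float64(0.004183938665396892))
panel [0.593  0.4181] [0.5939 0.1349]
spanel [0.6035 0.1658] [0.5906 0.4223]
potA [0.6677 0.0882]
spotA [0.6737 0.0917]
[ 0.4393 -0.4552  0.06  ]
```

```bash
cat >> h.py <<'E'
def plan(g,yaw,tilt,quiet=0):
    """g: grasp-point target; yaw deg of tool x in world; tilt deg forward. Prints shift mm + rotvec deg."""
    s=robot.state(); R0=R.from_quat(s["eef_rot"])
    Rt=R.from_euler("z",yaw,degrees=True)*R.from_matrix(np.diag([1.,-1,-1]))*R.from_euler("y",tilt,degrees=True)
    tcp=np.array(g)+Rt.apply([0,0,.019])
    d=R0.inv().apply(tcp-s["position"])*1000; r=(R0.inv()*Rt).as_rotvec(degrees=True)
    print("row",np.round(d,1),np.round(r,1),"dist",round(np.linalg.norm(d)),"tcp",np.round(tcp,3))
def where():
    s=robot.state(); Rm=R.from_quat(s["eef_rot"]); g=s["position"]-Rm.apply([0,0,.019])
    x=Rm.apply([1,0,0]); z=Rm.apply([0,0,1])
    print("t %.2f"%s["t"],"grasp",np.round(g,4),"xaxis",np.round(x,3),"zaxis",np.round(z,3),"w %.4f"%s["gripper_width"],"gf %.1f"%s["grip_force"],"F",np.round(s["contact_force"],1),"q",np.round(s["joints"],2))
E
python3 -c "
from h import *
where();plan([.58,-.167,.25],0,0)"
```

```text
t 0.35 grasp [ 0.2357 -0.5787  0.2334] xaxis [0.926 0.377 0.   ] zaxis [-0.  0. -1.] w 0.0921 gf 0.0 F [ 0.3 -0.2  1.3] q [-1.19  0.35  1.63  0.    1.16 -0.  ]
row [ 474.1 -251.5  -16.5] [-0.   0.  22.2] dist 537 tcp [ 0.58  -0.167  0.231]
```

```bash
python3 -m pendant '[[474,-251,-16,0,0,22,-1],[474,-251,-16,0,0,22,-1],[474,-251,-16,0,0,22,-1],[474,-251,-16,0,0,22,-1],[474,-251,-16,0,0,22,-1]]' && python3 -c "
from h import *
where();plan([.58,-.167,.25],0,0)"
```

```text
t: 0.98
position: [0.4351, -0.3407, 0.2241]
eef_rot: [1.0, 0.001, 0.0, 0.0]
contact_force: [0.3, -0.5, -1.0]
gripper_width: 0.0915
grip_force: 0.0
t 0.97 grasp [ 0.4351 -0.3407  0.2431] xaxis [1.    0.003 0.001] zaxis [ 0.001 -0.    -1.   ] w 0.0915 gf 0.0 F [ 0.3 -0.5 -1. ] q [-0.67  0.23  1.78  0.    1.13  0.9 ]
row [ 145.4 -173.3   -6.9] [ 0.  -0.   0.2] dist 226 tcp [ 0.58  -0.167  0.231]
```

```bash
python3 -m pendant '[[145,-173,-7,0,0,0,-1],[145,-173,-7,0,0,0,-1],[145,-173,-7,0,0,0,-1],[145,-173,-7,0,0,0,-1],[145,-173,-7,0,0,0,-1]]' && python3 -c "
from h import *
where(); c=grab('wrist'); crop(c,0,0,640,400,1.25,'w1.png')
np.save('w1.npy',c['cam_to_world'])"
```

```text
t: 1.6
position: [0.5799, -0.1668, 0.2307]
eef_rot: [1.0, 0.003, 0.0, -0.0]
contact_force: [0.5, 0.1, -0.4]
gripper_width: 0.0922
grip_force: 0.0
t 1.60 grasp [ 0.5799 -0.1668  0.2497] xaxis [1.    0.006 0.   ] zaxis [ 0.  0. -1.] w 0.0922 gf 0.0 F [ 0.5  0.1 -0.4] q [-0.28  0.3   1.66  0.    1.17  1.28]
```

View pics/w1.png

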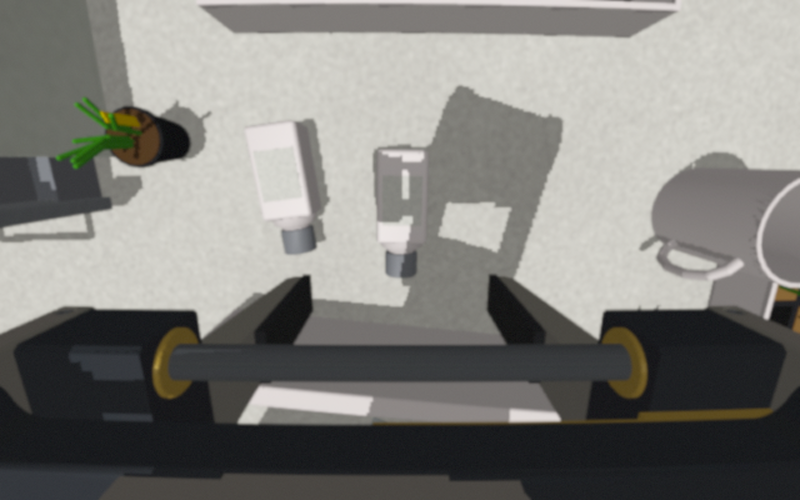

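The wrist view shows bottle B straight ahead (top face about (375,148)–(425,243), cap end (401,276)) and bottle A on its left, slightly turned (cap end (300,252)). The seedling pot is at (135,135).

```bash
python3 -c "
from h import *
c=grab('wrist'); np.set_printoptions(precision=4,suppress=True)
f=lambda u,v,z:onz(c,u/1.25,v/1.25,z)[:2]
for q in ([(375,148),(427,148),(425,243),(376,243)],[(247,127),(296,122),(312,214),(263,219)]):
    P=[f(*p,.052) for p in q]; a=(P[0]+P[1])/2; b=(P[2]+P[3])/2; print(P,'foot',a,'sh',b,'yaw',np.degrees(np.arctan2(*(a-b)[::-1])))
print('caps',f(401,276,.03),f(300,252,.03),'pot',f(137,137,.06))
print('trayfront',f(232,30,0),f(632,36,0))
plan([.60,-.167,.12],0,40)"
```

```text
[array([ 0.6584, -0.1423]), array([ 0.6587, -0.1928]), array([ 0.5639, -0.193 ]), array([ 0.5637, -0.1424])] foot [ 0.6585 -0.1676] sh [ 0.5638 -0.1677] yaw 0.07341588592857881
[array([ 0.6778, -0.0188]), array([ 0.6823, -0.0667]), array([ 0.5935, -0.0777]), array([ 0.5882, -0.0271])] foot [ 0.6801 -0.0428] sh [ 0.5908 -0.0524] yaw 6.1441498975141435
caps [ 0.5207 -0.1686] [ 0.5479 -0.0565] pot [0.6687 0.0859]
trayfront [0.781  0.0109] [ 0.7792 -0.4127]
row [ 34.2  -1.7 125.1] [-0.1 40.   0.2] dist 130 tcp [ 0.612 -0.167  0.105]
```

```bash
python3 -c "
from h import *
plan([.557,-.167,.11],0,30)"
```

```text
row [-11.5  -1.9 137. ] [-0.  30.   0.2] dist 138 tcp [ 0.566 -0.167  0.094]
```

```bash
python3 -m pendant '[[-5,-2,60,0,10,0,-1],[-11,-2,120,0,20,0,-1],[-11,-2,137,0,30,0,-1],[-11,-2,137,0,30,0,-1],[-11,-2,137,0,30,0,-1]]' >/dev/null && python3 -m pendant '[[0,0,30,0,0,0,-1],[0,0,60,0,0,0,-1],[0,0,90,0,0,0,-1],[0,0,90,0,0,0,-1],[0,0,90,0,0,0,-1]]' && python3 -c "
from h import *
where()"
```

```text
t: 2.95
position: [0.6117, -0.1674, 0.0164]
eef_rot: [0.966, 0.001, 0.259, -0.0]
contact_force: [-0.6, -0.0, 1.0]
gripper_width: 0.0917
grip_force: 0.0
t 2.95 grasp [ 0.6022 -0.1674  0.0329] xaxis [0.866 0.002 0.5  ] zaxis [ 0.5    0.001 -0.866] w 0.0917 gf 0.0 F [-0.6 -0.   1. ] q [-0.37  0.51  2.13  1.53  0.18 -0.29]
```

```bash
python3 -m pendant '[[0,0,0,0,0,0,1],[0,0,0,0,0,0,1],[0,0,0,0,0,0,1],[0,0,0,0,0,0,1],[0,0,0,0,0,0,1]]' 25 && python3 -c "
from h import *
where();plan([.590,-.167,.14],0,0)"
```

```text
t: 3.58
position: [0.6126, -0.167, 0.0161]
eef_rot: [0.966, 0.001, 0.259, -0.0]
contact_force: [-1.6, -1.1, 4.8]
gripper_width: 0.0523
grip_force: 25.0
t 3.58 grasp [ 0.6031 -0.167   0.0326] xaxis [0.866 0.003 0.5  ] zaxis [ 0.5    0.001 -0.866] w 0.0523 gf 25.0 F [-1.6 -1.1  4.8] q [-0.37  0.51  2.13  1.54  0.18 -0.29]
row [  32.9   -0.  -102.1] [ -0.  -30.    0.2] dist 107 tcp [ 0.59  -0.167  0.121]
```

Gripped (52 mm). Next I lift and rotate to vertical, then back to −45°.

```bash
python3 -m pendant '[[16,0,-50,0,0,0,1],[33,0,-102,0,-10,0,1],[33,0,-102,0,-20,0,1],[33,0,-102,0,-30,0,1],[33,0,-102,0,-30,0,1]]' && python3 -c "
from h import *
where();plan([.53,-.165,.14],-5.7,-45)"
```

```text
t: 4.2
position: [0.5888, -0.1648, 0.1193]
eef_rot: [0.995, 0.013, 0.097, -0.026]
contact_force: [1.6, 2.3, -3.8]
gripper_width: 0.0518
grip_force: 25.0
t 4.20 grasp [ 0.5851 -0.1658  0.1379] xaxis [0.981 0.02  0.194] zaxis [ 0.192  0.053 -0.98 ] w 0.0518 gf 25.0 F [ 1.6  2.3 -3.8] q [-0.34  0.36  1.88  0.17  0.74  1.08]
row [-69.3  -3.7 -21. ] [ -0.5 -55.9   8.3] dist 73 tcp [ 0.517 -0.164  0.127]
```

```bash
python3 -m pendant '[[-69,-4,-21,0,-11,2,1],[-69,-4,-21,0,-22,4,1],[-69,-4,-21,0,-33,6,1],[-69,-4,-21,0,-44,8,1],[-69,-4,-21,0,-56,8,1]]' && python3 -c "
from h import *
where();plan([.53,-.165,.14],-5.7,-45)"
```

```text
t: 4.82
position: [0.5202, -0.1628, 0.1262]
eef_rot: [0.933, -0.042, -0.358, -0.024]
contact_force: [0.2, -0.4, -3.6]
gripper_width: 0.052
grip_force: 25.0
t 4.83 grasp [ 0.5328 -0.1642  0.1403] xaxis [ 0.741 -0.062 -0.669] zaxis [-0.665  0.075 -0.743] w 0.0520 gf 25.0 F [ 0.2 -0.4 -3.6] q [-0.25  0.77  1.36 -0.09  1.74  1.43]
row [-2.8  1.2  2.1] [-0.5 -3.   0.7] dist 4 tcp [ 0.517 -0.164  0.127]
```

```bash
python3 -c "
from h import *
plan([.485,-.167,.085],-5.7,-58)"
```

```text
row [-3.5  8.3 72. ] [ -0.4 -16.    0.8] dist 73 tcp [ 0.469 -0.165  0.075]
```

```bash
python3 -m pendant '[[-3,8,36,0,-8,1,1],[-3,8,72,0,-16,1,1],[-3,8,72,0,-16,1,1],[-3,8,72,0,-16,1,1],[-3,8,72,0,-16,1,1]]' && python3 -c "
from h import *
where();plan([.485,-.167,.066],-5.7,-58);c=grab('scene');crop(c,230,130,430,280,4,'s2.png')"
```

```text
t: 5.45
position: [0.4698, -0.1652, 0.0754]
eef_rot: [0.875, -0.046, -0.481, -0.027]
contact_force: [-0.6, 0.1, -2.6]
gripper_width: 0.0519
grip_force: 25.0
t 5.45 grasp [ 0.4857 -0.167   0.0856] xaxis [ 0.534 -0.056 -0.844] zaxis [-0.839  0.091 -0.537] w 0.0519 gf 25.0 F [-0.6  0.1 -2.6] q [-0.25  0.93  1.34 -0.13  1.87  1.45]
row [16.1  0.3 11.1] [-0.4 -0.5 -0.1] dist 20 tcp [ 0.469 -0.165  0.056]
```

View pics/s2.png

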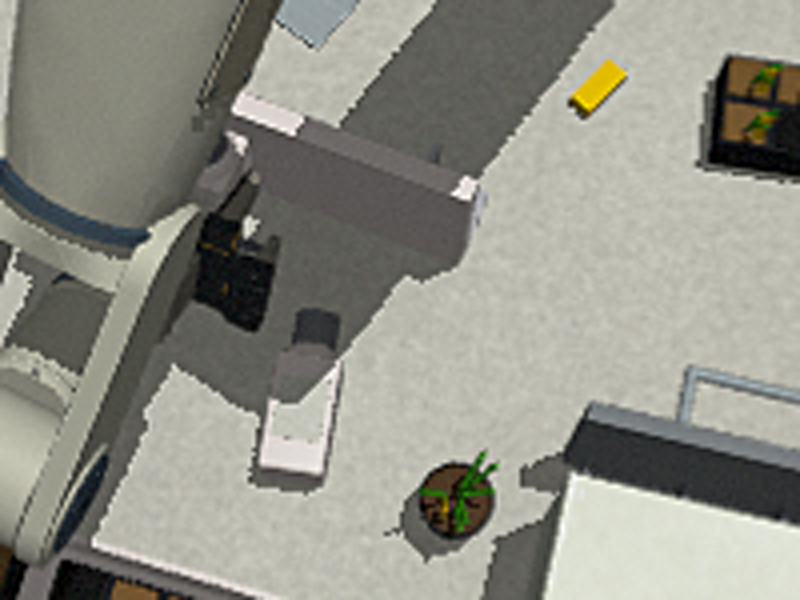

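The bottle is held upright near the board at about (240,165), mostly hidden by the arm; bottle A still lies at (300,420). I'll lower it.

```bash
python3 -m pendant '[[8,0,5.5,0,0,0,1],[16,0,11,0,0,0,1],[16,0,11,0,0,0,1]]' && python3 -m pendant '[[5,0,3,0,0,0,1],[5,0,3,0,0,0,1]]' && python3 -c "
from h import *
where()"
```

```text
t: 5.88
position: [0.4676, -0.1648, 0.054]
eef_rot: [0.874, -0.046, -0.483, -0.027]
contact_force: [-0.3, -0.6, -2.9]
gripper_width: 0.0517
grip_force: 25.0
t: 6.12
position: [0.4681, -0.1649, 0.0486]
eef_rot: [0.874, -0.046, -0.482, -0.027]
contact_force: [-0.9, 0.3, -3.1]
gripper_width: 0.0522
grip_force: 25.0
t 6.12 grasp [ 0.4841 -0.1666  0.0587] xaxis [ 0.531 -0.055 -0.846] zaxis [-0.841  0.092 -0.533] w 0.0522 gf 25.0 F [-0.9  0.3 -3.1] q [-0.25  0.97  1.34 -0.13  1.84  1.46]
```

```bash
python3 -m pendant '[[1.7,0,1,0,0,0,1],[1.7,0,1,0,0,0,1]]' |grep -E "pos|con" && python3 -m pendant '[[1.7,0,1,0,0,0,1],[1.7,0,1,0,0,0,1]]'|grep -E "pos|con"
```

```text
position: [0.4684, -0.1649, 0.047]
contact_force: [-0.1, -0.6, -3.1]
position: [0.4687, -0.1649, 0.0467]
contact_force: [2.1, 0.5, 6.9]
```

```bash
python3 -m pendant '[[0,0,0,0,0,0,0.1],[0,0,0,0,0,0,-0.3],[0,0,0,0,0,0,-1],[0,0,0,0,0,0,-1],[0,0,0,0,0,0,-1]]' |grep -E "con|wid" && python3 -m pendant '[[0,0,-40,0,0,0,-1],[0,0,-80,0,0,0,-1],[0,0,-120,0,0,0,-1],[0,0,-120,0,0,0,-1],[0,0,-120,0,0,0,-1]]'|grep -E "pos|con"; python3 -c "
from h import *
where();c=grab('wrist');crop(c,0,0,640,400,1,'w3.png')"
```

```text
contact_force: [-0.2, 1.0, -0.2]
gripper_width: 0.0876
position: [0.5684, -0.1758, 0.1083]
contact_force: [-0.1, -1.5, 0.4]
t 7.88 grasp [ 0.5844 -0.1775  0.1184] xaxis [ 0.53  -0.055 -0.846] zaxis [-0.841  0.092 -0.533] w 0.0917 gf 0.0 F [-0.1 -1.5  0.4] q [-0.24  1.03  1.03 -0.12  2.08  1.44]
```

View pics/w3.png

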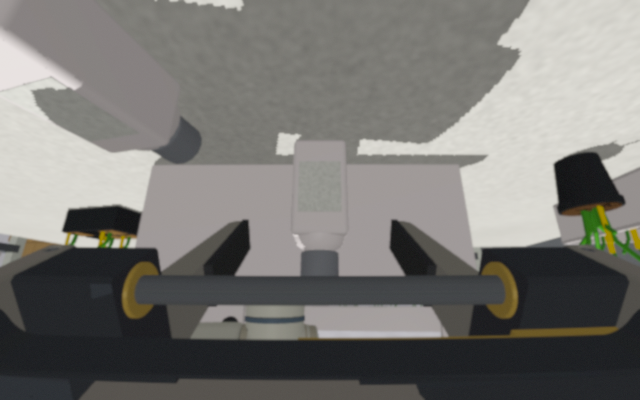

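Bottle B stands at (320,190) with its foot edge at row 142, and the board's bottom edge is at row 165. There is a small gap, so I'll push the foot in with closed fingers.

```bash
cat >> h.py <<'E'
def tcp(p,yaw,tilt): 
    Rt=R.from_euler("z",yaw,degrees=True)*R.from_matrix(np.diag([1.,-1,-1]))*R.from_euler("y",tilt,degrees=True)
    plan(np.array(p)-Rt.apply([0,0,.019]),yaw,tilt)
E
python3 -c "
from h import *
c=grab('wrist')
for p in [(293,142),(347,142),(155,165),(460,165)]: print(p,onz(c,*p,0))
tcp([.545,-.173,.04],-5.7,-45)"
```

```text
(293, 142) [ 0.50141991 -0.13975272  0.        ]
(347, 142) [ 0.49582278 -0.19433039  0.        ]
(155, 165) [0.46584354 0.03812341 0.        ]
(460, 165) [ 0.42822961 -0.3292477   0.        ]
row [45.5 -0.1 56. ] [-0.5 12.9 -0.2] dist 72 tcp [ 0.545 -0.173  0.04 ]
```

```bash
python3 -m pendant '[[10,0,10,0,3,0,1],[23,0,28,0,6,0,1],[46,0,56,0,13,0,1],[46,0,56,0,13,0,1],[46,0,56,0,13,0,1]]' |grep -E "pos|con" && python3 -c "
from h import *
where()
tcp([.505,-.168,.04],-5.7,-45)
tcp([.496,-.167,.04],-5.7,-45)"
```

```text
position: [0.5468, -0.1734, 0.0414]
contact_force: [0.4, 0.2, -0.1]
t 8.60 grasp [ 0.5601 -0.1749  0.0548] xaxis [ 0.705 -0.074 -0.705] zaxis [-0.701  0.077 -0.709] w 0.0443 gf 0.0 F [ 0.4  0.2 -0.1] q [-0.25  0.93  1.26 -0.1   1.72  1.45]
row [-28.9  -0.9  30.7] [-0.4 -0.1 -0.2] dist 42 tcp [ 0.505 -0.168  0.04 ]
row [-35.3  -1.   37.1] [-0.4 -0.1 -0.2] dist 51 tcp [ 0.496 -0.167  0.04 ]
```

```bash
python3 -m pendant '[[0,0,0,0,0,0,1],[0,0,0,0,0,0,1],[0,0,0,0,0,0,1],[-12,0,13,0,0,0,1],[-23,0,24,0,0,0,1]]' |grep -E "pos|con|wid" && python3 -m pendant '[[-4,0,4,0,0,0,1],[-4,0,4,0,0,0,1]]'|grep -E "pos|con" ; python3 -m pendant '[[-3,0,3,0,0,0,1],[-3,0,3,0,0,0,1]]'|grep -E "pos|con"
```

```text
position: [0.5132, -0.1697, 0.0393]
contact_force: [0.9, -0.5, 0.5]
gripper_width: 0.0007
position: [0.5086, -0.1692, 0.0396]
contact_force: [1.1, 0.1, 0.2]
position: [0.5076, -0.1691, 0.0395]
contact_force: [12.8, -0.9, 1.8]
```

```bash
python3 -m pendant '[[20,0,-20,0,0,0,1],[20,0,-60,0,0,0,1],[-10,0,-120,0,10,0,0.5],[-10,0,-140,0,20,0,0],[-10,0,-140,0,30,0,0]]' |grep -E "pos|con|wid"; python3 -c "
from h import *
where();plan([.577,-.054,.2],6.1,0)"
```

```text
position: [0.5977, -0.1794, 0.1483]
contact_force: [-0.6, -0.6, -0.3]
gripper_width: 0.0281
t 10.35 grasp [ 0.6023 -0.1799  0.1667] xaxis [ 0.964 -0.103 -0.245] zaxis [-0.243  0.027 -0.97 ] w 0.0281 gf 0.0 F [-0.6 -0.6 -0.3] q [-0.27  0.55  1.5  -0.04  1.34  1.42]
row [ -40.9 -122.5  -23.2] [ -1.6  14.1 -12.1] dist 131 tcp [ 0.577 -0.054  0.181]
```

```bash
python3 -m pendant '[[-41,-60,-23,-1,7,-6,-1],[-41,-122,-23,-1.6,14,-12,-1],[-41,-122,-23,-1.6,14,-12,-1],[-41,-122,-23,-1.6,14,-12,-1]]' |grep -E "pos|con|wid"; python3 -c "
from h import *
where();c=grab('wrist');crop(c,0,0,640,400,1,'w4.png');plan([.577,-.054,.11],6.1,30)"
```

```text
position: [0.5745, -0.0535, 0.1794]
contact_force: [-0.2, 0.9, -0.1]
gripper_width: 0.0685
t 10.85 grasp [ 0.5747 -0.0535  0.1984] xaxis [ 0.994  0.104 -0.012] zaxis [-0.012  0.001 -1.   ] w 0.0685 gf 0.0 F [-0.2  0.9 -0.1] q [-0.1   0.32  1.76  0.    1.07  1.37]
row [12.8  0.1 85.3] [-0.1 30.7 -0.2] dist 86 tcp [ 0.586 -0.053  0.094]
```

View pics/w4.png

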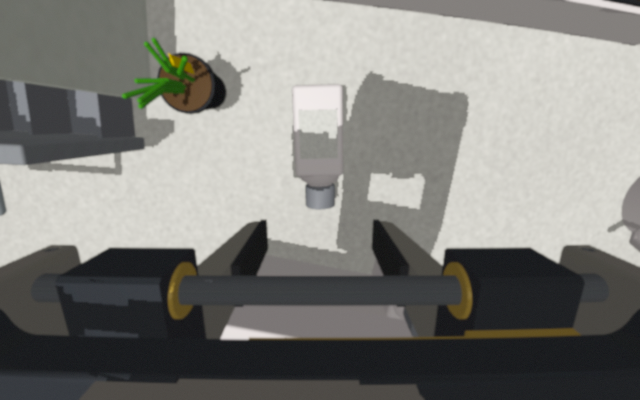

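Bottle A is centred and squarely aligned at (318,130), and its foot edge is at row 86. I'll grasp it as planned.

```bash
python3 -c "
from h import *
c=grab('wrist');a=onz(c,294,86,.052);b=onz(c,341,86,.052);print((a+b)/2)"; python3 -m pendant '[[13,0,40,0,10,0,-1],[13,0,85,0,20,0,-1],[13,0,85,0,30.5,0,-1],[13,0,85,0,30.5,0,-1],[13,0,85,0,30.5,0,-1]]' |grep -E "pos|con|wid";python3 -c "
from h import *
where();plan([.622,-.049,.032],6.1,30)"
```

```text
[ 0.68148194 -0.0391687   0.052     ]
position: [0.5852, -0.0542, 0.092]
contact_force: [0.6, 0.5, -0.0]
gripper_width: 0.0918
t 11.57 grasp [ 0.5758 -0.0552  0.1085] xaxis [0.864 0.086 0.496] zaxis [ 0.493  0.052 -0.868] w 0.0918 gf 0.0 F [ 0.6  0.5 -0. ] q [-0.18  0.3   2.21  0.81  0.19  0.52]
row [ 2.6 -1.3 89.6] [ 0.   0.3 -0.4] dist 90 tcp [ 0.631 -0.048  0.016]
```

```bash
python3 -m pendant '[[1,-1,30,0,0,0,-1],[2,-1,60,0,0,0,-1],[2,-2,89,0,0,0,-1],[2,-2,89,0,0,0,-1],[2,-2,89,0,0,0,-1]]' |grep -E "pos|con"; python3 -m pendant '[[0,0,0,0,0,0,1],[0,0,0,0,0,0,1],[0,0,0,0,0,0,1],[0,0,0,0,0,0,1],[0,0,0,0,0,0,1]]' 25; python3 -c "
from h import *
where();plan([.610,-.045,.14],0,0)"
```

```text
position: [0.632, -0.0465, 0.016]
contact_force: [-0.3, 0.8, 0.4]
t: 12.82
position: [0.6317, -0.0455, 0.0178]
eef_rot: [0.965, 0.05, 0.257, -0.015]
contact_force: [-1.2, -0.9, 3.2]
gripper_width: 0.0521
grip_force: 24.8
t 12.82 grasp [ 0.6223 -0.0465  0.0343] xaxis [0.863 0.088 0.498] zaxis [ 0.495  0.054 -0.867] w 0.0521 gf 24.8 F [-1.2 -0.9  3.2] q [-0.15  0.5   2.14  1.65  0.13 -0.29]
row [  32.7   -3.  -100.2] [ -1.7 -29.8   5.8] dist 105 tcp [ 0.61  -0.045  0.121]
```

```bash
python3 -m pendant '[[16,0,-50,0,0,0,1],[33,-3,-100,0,-10,2,1],[33,-3,-100,-1,-20,4,1],[33,-3,-100,-1.7,-30,6,1],[33,-3,-100,-1.7,-30,6,1]]' |grep -E "pos|con|wid"; python3 -c "
from h import *
where();plan([.54,-.05,.14],-5.7,-45)"
```

```text
position: [0.6149, -0.0296, 0.1126]
contact_force: [0.8, 1.8, -3.0]
gripper_width: 0.0517
t 13.45 grasp [ 0.6095 -0.0321  0.1306] xaxis [0.953 0.071 0.293] zaxis [ 0.282  0.131 -0.95 ] w 0.0517 gf 24.8 F [ 0.8  1.8 -3. ] q [-0.15  0.34  1.96  0.31  0.59  1.09]
row [-81.4   8.  -40.7] [ -3.1 -61.2  13.6] dist 91 tcp [ 0.527 -0.049  0.127]
```

```bash
python3 -m pendant '[[-20,2,-41,-1,-10,3,1],[-40,4,-41,-1,-21,6,1],[-60,6,-41,-2,-32,9,1],[-81,8,-41,-3,-42,12,1],[-81,8,-41,-3,-53,13.6,1]]' |grep -E "pos|con|wid"; python3 -c "
from h import *
where();plan([.489,-.049,.085],-5.7,-58)"
```

```text
position: [0.5281, -0.0483, 0.1269]
contact_force: [-0.1, 0.1, -3.0]
gripper_width: 0.0518
t 14.07 grasp [ 0.539  -0.0498  0.1424] xaxis [ 0.811 -0.076 -0.579] zaxis [-0.575  0.078 -0.815] w 0.0518 gf 24.9 F [-0.1  0.1 -3. ] q [-0.11  0.68  1.47  0.02  1.62  1.56]
row [-14.7   6.   74.1] [ -1.1 -22.6   0.5] dist 76 tcp [ 0.473 -0.047  0.075]
```

```bash
python3 -m pendant '[[-7,3,37,0,-10,0,1],[-14,6,60,-1,-20,0.5,1],[-15,6,74,-1,-22.5,0.5,1],[-15,6,74,-1,-22.5,0.5,1]]' |grep -E "pos|con|wid"; python3 -c "
from h import *
where();plan([.489,-.049,.061],-5.7,-58);c=grab('top');crop(c,240,170,400,290,3,'t5.png')"
```

```text
position: [0.4762, -0.0474, 0.0715]
contact_force: [8.9, -0.9, -7.8]
gripper_width: 0.0519
t 14.57 grasp [ 0.4921 -0.049   0.0818] xaxis [ 0.538 -0.051 -0.841] zaxis [-0.837  0.086 -0.541] w 0.0519 gf 25.0 F [ 8.9 -0.9 -7.8] q [-0.1   0.92  1.38 -0.    1.84  1.57]
row [15.6  0.4 13.8] [-0.1 -0.7  0.1] dist 21 tcp [ 0.473 -0.047  0.051]
```

View pics/t5.png

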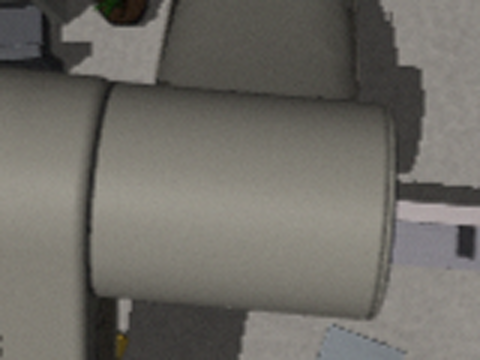

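The arm hides the bottle in this view. The 9 N along +x suggests the cap already rests on the board, so I'll back off slightly, lower, then push the foot in.

```bash
python3 -c "
from h import *
plan([.499,-.05,.063],-5.7,-62)"; python3 -m pendant '[[5,0,-7,0,0,0,1],[5,0,-7,0,-3,0,1],[5,0,-7,0,-4,0,1]]' |grep -E "pos|con|wid"; python3 -m pendant '[[8.5,0,5.3,0,0,0,1],[17,0,10,0,0,0,1],[17,0,10,0,0,0,1]]' |grep -E "pos|con|wid"
```

```text
row [18.4  0.4  4.5] [-0.1 -4.8  0.2] dist 19 tcp [ 0.482 -0.048  0.054]
position: [0.4826, -0.0481, 0.0735]
contact_force: [0.2, -0.1, -2.3]
gripper_width: 0.0521
position: [0.4814, -0.0479, 0.0538]
contact_force: [-0.7, 0.4, -2.6]
gripper_width: 0.0521
```

```bash
python3 -m pendant '[[3.5,0,2,0,0,0,1],[3.5,0,2,0,0,0,1]]' |grep -E "pos|con"; python3 -m pendant '[[2,0,1,0,0,0,1],[2,0,1,0,0,0,1]]' |grep -E "pos|con"; python3 -c "
from h import *
where()"
```

```text
position: [0.4812, -0.0478, 0.0529]
contact_force: [-1.7, 0.5, 11.9]
position: [0.481, -0.0478, 0.0521]
contact_force: [-1.4, 0.6, 20.2]
t 15.88 grasp [ 0.4977 -0.0495  0.061 ] xaxis [ 0.469 -0.044 -0.882] zaxis [-0.877  0.09  -0.471] w 0.0519 gf 25.0 F [-1.4  0.6 20.2] q [-0.1   1.    1.32 -0.    1.9   1.57]
```

```bash
python3 -m pendant '[[0,0,0,0,0,0,0.1],[0,0,0,0,0,0,-0.3],[0,0,0,0,0,0,-1],[0,0,0,0,0,0,-1],[0,0,0,0,0,0,-1]]' |grep -E "con|wid" && python3 -m pendant '[[0,0,-40,0,0,0,-1],[0,0,-80,0,0,0,-1],[0,0,-110,0,0,0,-1],[0,0,-110,0,0,0,-1]]'|grep -E "pos|con"; python3 -c "
from h import *
where();c=grab('wrist');crop(c,0,0,640,400,1,'w6.png');tcp([.555,-.055,.035],-5.7,-50)"
```

```text
contact_force: [-0.7, -1.4, -0.3]
gripper_width: 0.0874
position: [0.5795, -0.0579, 0.1006]
contact_force: [0.0, -0.7, -0.5]
t 17.00 grasp [ 0.5961 -0.0596  0.1097] xaxis [ 0.476 -0.045 -0.878] zaxis [-0.874  0.089 -0.479] w 0.0918 gf 0.0 F [ 0.  -0.7 -0.5] q [-0.1   1.07  1.02 -0.    2.12  1.57]
row [46.  -0.2 51.4] [-0.1 11.5  0.1] dist 69 tcp [ 0.555 -0.055  0.035]
```

View pics/w6.png

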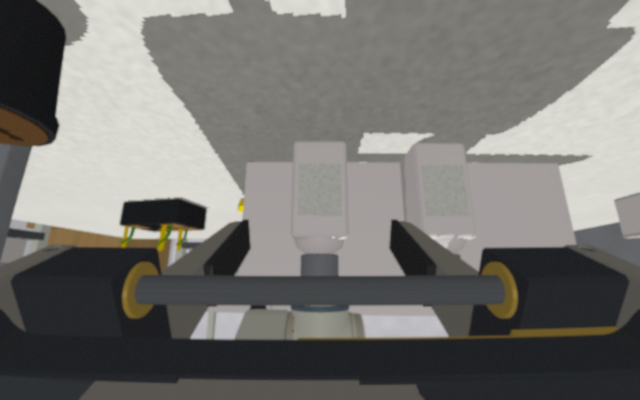

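Both bottles stand in front of the board: A at (320,190) and B at (443,190). I'll push A's foot home.

```bash
python3 -m pendant '[[0,0,0,0,0,0,1],[0,0,0,0,0,0,1],[15,0,15,0,4,0,1],[46,0,51,0,11.5,0,1],[46,0,51,0,11.5,0,1]]' |grep -E "pos|con"; python3 -m pendant '[[0,0,0,0,0,0,1],[0,0,0,0,0,0,1],[0,0,0,0,0,0,1]]' |grep -E "pos|con|wid"; python3 -c "
from h import *
where();tcp([.525,-.052,.037],-5.7,-50)"
```

```text
position: [0.5519, -0.0549, 0.0353]
contact_force: [1.7, 0.0, 0.6]
position: [0.5561, -0.0553, 0.0359]
contact_force: [0.2, 0.5, 0.2]
gripper_width: 0.0141
t 18.05 grasp [ 0.5706 -0.0568  0.0481] xaxis [ 0.639 -0.062 -0.767] zaxis [-0.763  0.079 -0.642] w 0.0141 gf 0.0 F [0.2 0.5 0.2] q [-0.1   0.98  1.23  0.    1.8   1.57]
row [-20.9  -0.2  23.3] [-0.2  0.1  0.1] dist 31 tcp [ 0.525 -0.052  0.037]
```

```bash
python3 -m pendant '[[0,0,0,0,0,0,1],[-10,0,12,0,0,0,1],[-21,0,23,0,0,0,1],[-21,0,23,0,0,0,1]]' |grep -E "pos|con"; python3 -m pendant '[[-4,0,4.5,0,0,0,1],[-4,0,4.5,0,0,0,1]]' |grep -E "pos|con";python3 -m pendant '[[-2,0,2.3,0,0,0,1],[-2,0,2.3,0,0,0,1]]' |grep -E "pos|con"
```

```text
position: [0.5238, -0.0521, 0.0374]
contact_force: [-0.4, 0.7, -0.4]
position: [0.5192, -0.0516, 0.0373]
contact_force: [2.6, 0.4, 0.5]
position: [0.5186, -0.0515, 0.0372]
contact_force: [13.6, -0.3, 1.7]
```

```bash
python3 -m pendant '[[20,0,-20,0,0,0,1],[20,0,-60,0,0,0,1],[-10,0,-120,0,10,0,1],[-40,0,-180,0,20,0,1],[-40,0,-200,0,30,0,1]]' |grep -E "pos|con|wid"; python3 -c "
from h import *
where();plan([.48,.29,.25],3.2,0)
t=grab('top')
for z,p in((.175,(10,75)),(.175,(270,60)),(.159,(25,118)),(.159,(295,112))): print(onz(t,160+p[0]/2.9,150+p[1]/2.9,z)[:2])
crop(t,160,140,440,260,2.8,'t7.png')"
```

```text
position: [0.6452, -0.0649, 0.2003]
contact_force: [-0.3, 0.6, -0.7]
gripper_width: -0.0001
t 19.68 grasp [ 0.6515 -0.0656  0.2183] xaxis [ 0.938 -0.093 -0.333] zaxis [-0.331  0.036 -0.943] w -0.0001 gf 0.0 F [-0.3  0.6 -0.7] q [-0.1   0.6   1.31  0.    1.57  1.57]
row [-198.3 -336.7   38.7] [-1.7 19.4 -8.8] dist 393 tcp [0.48  0.29  0.231]
[0.63610682 0.4282534 ]
[0.64634116 0.15806013]
[0.59301593 0.41813777]
[0.59387302 0.13488011]
```

View pics/t7.png

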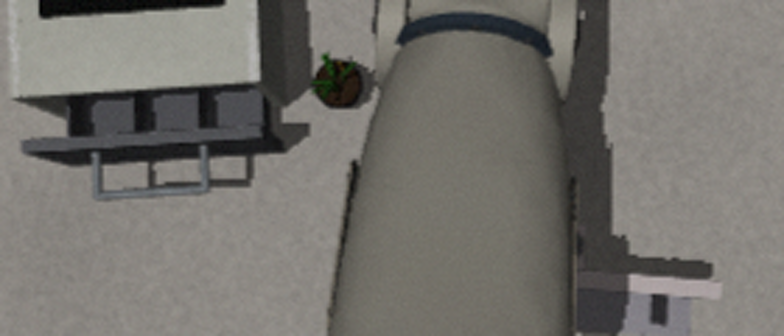

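The top view shows the drawer handle bar from (98,195) to (205,188) with the drawer partly open, about 53 mm. I'll hook the bar from behind with closed fingers.

```bash
python3 -c "
from h import *
tcp([.567,.291,.23],2.7,0)"; python3 -m pendant '[[-50,-70,30,0,10,0,1],[-100,-140,30,0,19,0,1],[-105,-210,30,0,19,0,1],[-110,-280,30,0,19,0,1],[-115,-337,20,-1.5,19,-8.5,1]]' |grep -E "pos|con|wid"; python3 -c "
from h import *
where();tcp([.567,.291,.19],2.7,0)"
```

```text
row [-116.7 -346.4   13.9] [-1.6 18.7 -8.3] dist 366 tcp [0.567 0.291 0.23 ]
position: [0.5601, 0.2282, 0.2112]
contact_force: [-0.2, 0.2, 0.0]
gripper_width: 0.0007
t 20.35 grasp [0.5604 0.2281 0.2302] xaxis [ 0.998  0.053 -0.02 ] zaxis [-0.02   0.003 -1.   ] w 0.0007 gf 0.0 F [-0.2  0.2  0. ] q [0.38 0.33 1.67 0.01 1.16 1.89]
row [ 10.6 -62.3  21.3] [-0.2  1.1  0.3] dist 67 tcp [0.567 0.291 0.19 ]
```

```bash
python3 -m pendant '[[10,-50,0,0,1,0,1],[10,-62,10,0,1,0,1],[10,-62,21,0,1,0,1],[10,-62,21,0,1,0,1]]' |grep -E "pos|con|wid"; python3 -c "
from h import *
c=grab('wrist');crop(c,0,0,640,400,1,'w8.png');where();tcp([.567,.291,.105],2.7,0)"
```

```text
position: [0.567, 0.2872, 0.1887]
contact_force: [-0.4, -0.2, -0.8]
gripper_width: 0.0001
t 20.90 grasp [0.5676 0.2872 0.2086] xaxis [ 0.999  0.048 -0.002] zaxis [-0.002  0.003 -1.   ] w 0.0009 gf 0.0 F [ 1.1  0.4 -0.2] q [0.46 0.39 1.63 0.   1.12 1.98]
row [-0.2 -3.4 84.6] [-0.2  0.1  0.1] dist 85 tcp [0.567 0.291 0.105]
```

View pics/w8.png

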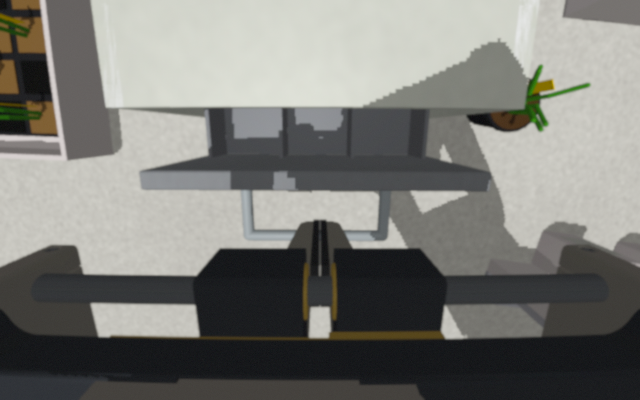

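The wrist view shows the bar at row 235 between columns 248 and 387, and the panel's front top edge at row 189.

```bash
python3 -c "
from h import *
c=grab('wrist')
print('bar',onz(c,248,235,.13)[:2],onz(c,387,235,.13)[:2],'panel front top',onz(c,141,189,.159)[:2],onz(c,489,189,.159)[:2],'cab front',onz(c,107,107,.175)[:2],onz(c,525,108,.175)[:2])
print('partitions z.063',onz(c,285,157,.063)[:2],onz(c,350,156,.063)[:2], 'panel back top', onz(c,145,171,.159)[:2],onz(c,487,171,.159)[:2])
print('tip',proj(c,robot.state()['position']))"
```

```text
bar [0.53976473 0.35110574] [0.54592496 0.2283653 ] panel front top [0.58397971 0.42399783] [0.5968631 0.1637446] cab front [0.64156712 0.43086042] [0.65402388 0.16016802]
partitions z.063 [0.60326916 0.32787937] [0.6077202  0.25880326] panel back top [0.59779557 0.41955617] [0.61018925 0.16784686]
tip [[321.60558663 233.07177979]]
```

```bash
python3 -m pendant '[[2,-2,40,0,0,0,1],[2,-2,60,0,0,0,1],[2,-2,82,0,0,0,1],[2,-2,82,0,0,0,1],[2,-2,82,0,0,0,1]]' |grep -E "pos|con|wid"; python3 -m pendant '[[-10,0,0,0,0,0,1],[-20,0,0,0,0,0,1],[-20,0,0,0,0,0,1]]' |grep -E "pos|con"
```

```text
position: [0.5705, 0.2916, 0.1095]
contact_force: [0.1, 1.0, 0.7]
gripper_width: 0.001
position: [0.5489, 0.2907, 0.1091]
contact_force: [-0.4, -0.8, -0.6]
```

```bash
python3 -m pendant '[[-10,0,0,0,0,0,1],[-20,0,0,0,0,0,1],[-30,0,0,0,0,0,1],[-40,0,0,0,0,0,1]]' |grep -E "pos|con"; python3 -c "
from h import *
c=grab('wrist');crop(c,0,80,640,300,1,'w9.png')"
```

```text
position: [0.5093, 0.2888, 0.1087]
contact_force: [2.0, 1.5, 1.6]
```

View pics/w9.png

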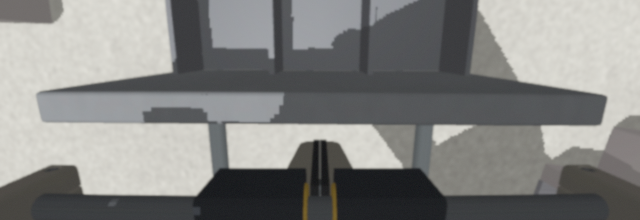

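The drawer is following (panel front edge now at row 203). Pulling 52 mm further.

```bash
python3 -m pendant '[[-13,0,0,0,0,0,1],[-26,0,0,0,0,0,1],[-39,0,0,0,0,0,1],[-52,0,0,0,0,0,1],[-52,0,0,0,0,0,1]]' |grep -E "pos|con"; python3 -m pendant '[[6,0,0,0,0,0,1],[6,0,0,0,0,0,1],[6,0,-50,0,0,0,1],[6,0,-110,0,0,0,1],[6,0,-130,0,0,0,1]]' |grep -E "pos|con"; python3 -c "
from h import *
where();c=grab('wrist');crop(c,0,0,640,400,1,'w10.png')"
```

```text
position: [0.4564, 0.2857, 0.1085]
contact_force: [0.6, 0.4, -0.1]
position: [0.4659, 0.2866, 0.2423]
contact_force: [0.1, 0.1, 0.4]
t 23.75 grasp [0.4658 0.2864 0.2613] xaxis [0.999 0.049 0.004] zaxis [ 0.004  0.007 -1.   ] w 0.0003 gf 0.0 F [0.1 0.1 0.4] q [0.55 0.2  1.78 0.   1.16 2.07]
```

View pics/w10.png

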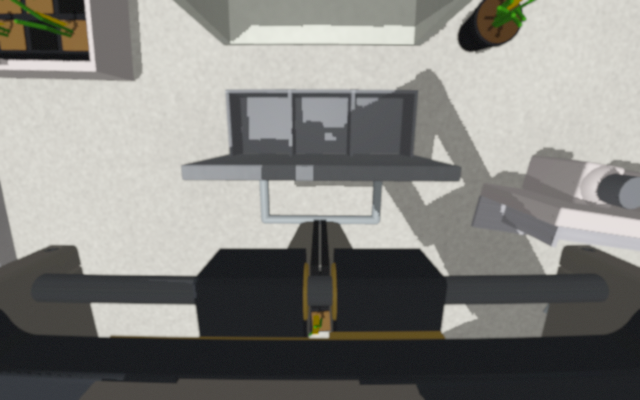

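The drawer is well open, with compartments between (228,92) and (416,155), the panel front edge at row 180 and the bar at row 219. Bottle A stands at (600,185).

```bash
python3 -c "
from h import *
c=grab('wrist'); f=lambda u,v,z:np.round(onz(c,u,v,z)[:2],4)
print('bar',f(264,219,.13),f(379,219,.13)); pf=[f(184,180,.159),f(460,180,.159)]; print('panel',pf)
print('back wall top z.063',f(228,92,.063),f(291,92,.063),f(352,92,.063),f(416,92,.063)); print('cab foot',f(229,44,0),f(415,44,0))
print('part front', f(291,153,.063),f(352,153,.063))
h=(onz(c,264,219,.13)+onz(c,379,219,.13))[:2]/2; a=np.radians(2.8); X=np.array([np.cos(a),np.sin(a)]); Y=np.array([-X[1],X[0]])
h2=np.mean(pf,0)
for k in (-1,0,1): print('slot',1+k,h+.101*X+.076*k*Y, h2+.053*X+.076*k*Y)
plan([.495,-.052,.28],-5.7,0)"
```

```text
bar [0.4367 0.3476] [0.4431 0.2242]
panel [array([0.4806, 0.4176]), array([0.4939, 0.1588])]
back wall top z.063 [0.5727 0.4056] [0.576  0.3295] [0.5796 0.2564] [0.5838 0.1796]
cab foot [0.6435 0.424 ] [0.6558 0.1685]
part front [0.5033 0.3275] [0.5072 0.251 ]
slot 0 [0.54449977 0.21492177] [0.54389931 0.21487977]
slot 1 [0.54078719 0.29083104] [0.54018673 0.29078904]
slot 2 [0.53707461 0.3667403 ] [0.53647414 0.3666983 ]
row [ 12.7 339.4 -22.1] [-0.4 -0.2  8.5] dist 340 tcp [ 0.495 -0.052  0.261]
```

```bash
python3 -m pendant '[[12,62,-22,0,0,2,0],[12,124,-22,0,0,4,0],[12,186,-22,0,0,6,0],[12,248,-22,0,0,8,0],[12,310,-22,0,0,8.5,0]]' |grep -E "pos|con|wid"; python3 -c "
from h import *
plan([.47,-.052,.29],-5.7,0)"
```

```text
position: [0.4906, -0.0233, 0.2576]
contact_force: [1.2, 0.9, -0.5]
gripper_width: 0.0459
row [-17.7  30.5 -13.5] [-0.3  0.2  0. ] dist 38 tcp [ 0.47  -0.052  0.271]
```

```bash
python3 -m pendant '[[-18,30,-13,0,0,0,0],[-18,30,-13,0,0,0,0],[-18,30,-13,0,0,0,0]]' |grep -E "pos|con|wid"; python3 -c "
from h import *
where();c=grab('wrist');crop(c,0,0,640,400,1.25,'w11.png')"
```

```text
position: [0.4704, -0.049, 0.271]
contact_force: [0.6, 0.4, -0.3]
gripper_width: 0.0459
t 24.85 grasp [ 0.4705 -0.0491  0.29  ] xaxis [ 0.995 -0.099 -0.002] zaxis [-0.001  0.005 -1.   ] w 0.0459 gf 0.0 F [ 0.6  0.4 -0.3] q [-0.11  0.06  1.88  0.01  1.21  1.56]
```

View pics/w11.png

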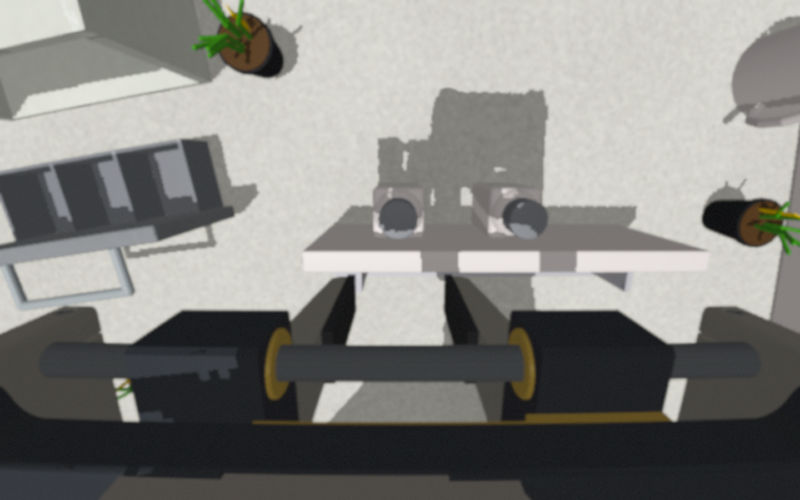

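Both bottles stand against the board. A's cap is at (398,217) and B's at (526,217), with the board's top edge at rows 250–270.

```bash
python3 -c "
from h import *
c=grab('wrist'); f=lambda u,v,z:np.round(onz(c,u/1.25,v/1.25,z)[:2],4)
print('capA',f(398,217,.135),'capB',f(526,217,.135),'boardtop far edge',f(304,251,.145),f(708,251,.145))
print('A shoulder front',f(376,188,.095),f(424,188,.095),'A foot',f(376,186,0),f(424,186,0))
plan([.483,-.05,.121],-5.7,0)"
```

```text
capA [ 0.489  -0.0471] capB [ 0.478  -0.1609] boardtop far edge [0.4684 0.0386] [ 0.4334 -0.3227]
A shoulder front [ 0.5138 -0.0273] [ 0.5092 -0.0746] A foot [ 0.5104 -0.0202] [ 0.5045 -0.0803]
row [ 12.8   1.1 169.2] [-0.3  0.1  0.1] dist 170 tcp [ 0.483 -0.05   0.102]
```

```bash
python3 -m pendant '[[16,-1,50,0,0,0,-0.4],[16,-1,100,0,0,0,-0.4],[16,-1,130,0,0,0,-0.4],[16,-1,155,0,0,0,-0.4],[16,-1,168,0,0,0,-0.4]]' |grep -E "pos|con|wid"; python3 -m pendant '[[0,0,0,0,0,0,-0.4],[0,0,0,0,0,0,1],[0,0,0,0,0,0,1],[0,0,0,0,0,0,1],[0,0,0,0,0,0,1]]' 30; python3 -c "
from h import *
where()"
```

```text
position: [0.4859, -0.0481, 0.1023]
contact_force: [0.3, 0.3, 0.4]
gripper_width: 0.0644
t: 26.2
position: [0.487, -0.0492, 0.1046]
eef_rot: [0.999, -0.049, 0.0, -0.002]
contact_force: [-0.1, 0.7, 5.0]
gripper_width: 0.0355
grip_force: 30.0
t 26.20 grasp [ 0.487  -0.0493  0.1236] xaxis [ 0.995 -0.099  0.   ] zaxis [ 0.001  0.005 -1.   ] w 0.0355 gf 30.0 F [-0.1  0.7  5. ] q [-0.11  0.29  2.02  0.01  0.84  1.56]
```

```bash
python3 -m pendant '[[5,0,-30,0,0,0,1],[10,0,-75,0,0,0,1],[15,0,-120,0,0,0,1],[15,0,-165,0,0,0,1],[15,0,-205,0,0,0,1]]' 40 |grep -E "pos|con|wid|force"; python3 -m pendant '[[0,0,0,0,0,0,1]]' |grep -E "pos|con|wid|force"; python3 -c "
from h import *
where();plan([.537,.367,.335],2.8,0)"
```

```text
position: [0.5011, -0.0517, 0.3104]
contact_force: [-0.3, 1.0, -2.7]
gripper_width: 0.0354
grip_force: 40.0
position: [0.5029, -0.0519, 0.3116]
contact_force: [0.5, -0.5, -3.7]
gripper_width: 0.0352
grip_force: 40.0
t 26.95 grasp [ 0.5028 -0.052   0.3306] xaxis [ 0.995 -0.099  0.004] zaxis [ 0.005  0.004 -1.   ] w 0.0352 gf 40.0 F [ 0.5 -0.5 -3.7] q [-0.11  0.08  1.77  0.    1.29  1.56]
row [  -7.3 -420.3   -2.5] [-0.2 -0.3 -8.5] dist 420 tcp [0.537 0.367 0.316]
```

```bash
python3 -m pendant '[[-2,-50,-2,0,0,-1,1],[-4,-100,-2,0,0,-3,1],[-5,-150,-2,0,0,-5,1],[-6,-200,-2,0,0,-7,1],[-7,-250,-2,0,0,-8.5,1]]' |grep -E "pos|wid"; python3 -m pendant '[[0,-50,0,0,0,0,1],[0,-100,0,0,0,0,1],[0,-135,0,0,0,0,1]]' |grep -E "pos|con|wid|force"; python3 -c "
from h import *
where();plan([.537,.367,.335],2.8,0)"
```

```text
position: [0.5181, 0.199, 0.3098]
gripper_width: 0.0353
position: [0.5111, 0.3342, 0.31]
contact_force: [0.2, -0.5, -2.7]
gripper_width: 0.0353
grip_force: 40.0
t 27.95 grasp [0.5112 0.3341 0.329 ] xaxis [ 0.999  0.051 -0.003] zaxis [-0.003  0.003 -1.   ] w 0.0353 gf 40.0 F [ 0.2 -0.5 -2.7] q [0.57 0.26 1.55 0.   1.33 2.09]
row [ 27.5 -31.5  -6. ] [-0.2  0.2  0.1] dist 42 tcp [0.537 0.367 0.316]
```

```bash
python3 -m pendant '[[27,-31,-6,0,0,0,1],[27,-31,-6,0,0,0,1],[27,-31,-6,0,0,0,1],[27,-31,-6,0,0,0,1]]' |grep -E "pos|con|wid"; python3 -c "
from h import *
plan([.537,.367,.145],2.8,0); c=grab('scene');crop(c,330,180,500,340,3.5,'s12.png')"
```

```text
position: [0.5372, 0.3638, 0.3181]
contact_force: [-0.0, 0.2, -2.7]
gripper_width: 0.0354
row [  0.2  -2.5 192.1] [-0.2  0.1  0. ] dist 192 tcp [0.537 0.367 0.126]
```

View pics/s12.png

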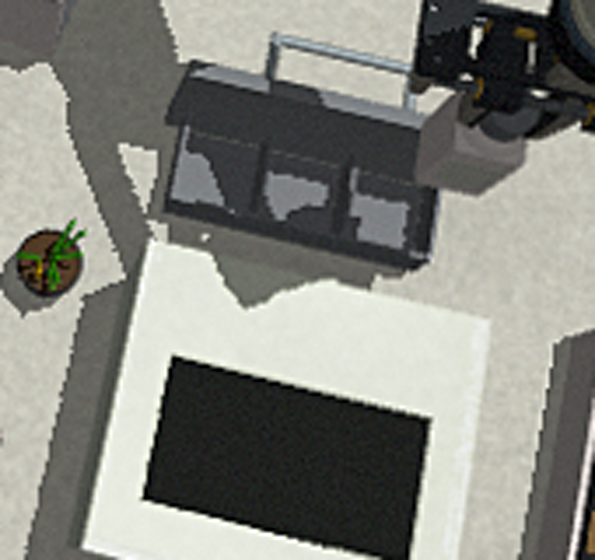

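That view shows the bottle hanging upright at about (475,140), lined up on the left compartment. I've also now viewed 16 pictures, which is over the limit of 14. I'll view no more and work from numbers only.

```bash
python3 -m pendant '[[0,-2,40,0,0,0,1],[0,-3,80,0,0,0,1],[0,-3,120,0,0,0,1],[0,-3,150,0,0,0,1],[0,-3,170,0,0,0,1]]' |grep -E "pos|con|wid"; python3 -m pendant '[[0,0,8,0,0,0,1],[0,0,14,0,0,0,1],[0,0,20,0,0,0,1],[0,0,20,0,0,0,1]]' |grep -E "pos|con|wid"; python3 -m pendant '[[0,0,4,0,0,0,1],[0,0,4,0,0,0,1]]' |grep -E "pos|con|wid"
```

```text
position: [0.5371, 0.3678, 0.1477]
contact_force: [0.7, 0.3, -2.5]
gripper_width: 0.0353
position: [0.5377, 0.3688, 0.1291]
contact_force: [0.9, 0.3, -2.8]
gripper_width: 0.035
position: [0.5376, 0.3688, 0.1249]
contact_force: [-0.0, -0.3, -2.0]
gripper_width: 0.0352
```

```bash
python3 -m pendant '[[0,0,3,0,0,0,1],[0,0,5,0,0,0,1],[0,0,5,0,0,0,1]]' |grep -E "pos|con|wid"; python3 -m pendant '[[0,0,2,0,0,0,1],[0,0,2,0,0,0,1]]' |grep -E "pos|con|wid"
```

```text
position: [0.5375, 0.3687, 0.1197]
contact_force: [-0.3, 0.9, -3.7]
gripper_width: 0.0353
position: [0.5375, 0.3688, 0.1178]
contact_force: [-0.3, 0.2, -2.2]
gripper_width: 0.0352
```

```bash
python3 -m pendant '[[0,0,1.5,0,0,0,1],[0,0,1.5,0,0,0,1]]' |grep -E "pos|con|wid"; python3 -m pendant '[[0,0,1.5,0,0,0,1],[0,0,1.5,0,0,0,1]]' |grep -E "pos|con|wid"
```

```text
position: [0.5382, 0.3692, 0.1176]
contact_force: [-1.0, 0.0, 3.8]
gripper_width: 0.0352
position: [0.5392, 0.3695, 0.1175]
contact_force: [-1.4, -1.8, 13.8]
gripper_width: 0.0356
```

```bash
python3 -m pendant '[[0,0,-2,0,0,0,0],[0,0,-2,0,0,0,-0.2],[0,0,-2,0,0,0,-0.3],[0,0,-2,0,0,0,-0.3]]' |grep -E "con|wid"; python3 -m pendant '[[0,0,-20,0,0,0,-0.3],[0,0,-60,0,0,0,-0.3],[0,0,-110,0,0,0,-0.3],[0,0,-150,0,0,0,-0.3],[0,0,-170,0,0,0,-0.3]]' |grep -E "pos|con"; python3 -c "
from h import *
where();c=grab('wrist')
# cap expected at (.5385,.369,.148): dark blob centroid near projection
p=proj(c,[.5385,.369,.148])[0];print(p)
im=c['image'];x,y=int(p[0]),int(p[1]);w=im[max(0,y-60):y+60,x-60:x+60].astype(int)
for r in range(0,w.shape[0],8): print(max(0,y-60)+r,' '.join('%3d'%w[r,k].mean() for k in range(0,120,8)))
plan([.478,-.158,.30],-5.7,0)"
```

```text
contact_force: [0.7, -0.4, -0.1]
gripper_width: 0.0599
position: [0.5385, 0.3686, 0.2915]
contact_force: [-0.1, 0.6, -1.9]
t 32.12 grasp [0.5385 0.3685 0.3105] xaxis [0.999 0.05  0.004] zaxis [ 0.004  0.007 -1.   ] w 0.0595 gf 0.0 F [-0.1  0.6 -1.9] q [0.6  0.33 1.49 0.   1.31 2.12]
[321.4459482  189.16808567]
129 197 194 196 198 197 197 195 121 119 118 116 117 117 116 118
137 200 197 198 197 196 197 195 119 118 116 114 118 115 113 116
145 197 196 201 194 195 156 118 117 115 118 117 117 120 118 116
153 196 195 196 191 190  86 129  78  77  77  77  75  77  76  76
161 191 193 195 192 196  79 108 108 107 109  76  75 144 143 103
169 195 194 196 197 193 122 123 125 126 129  80 137 144 142 140
177 194 195 195 194 191 165  76  76  76 121  78 134 144 141 141
185 192 193 194 190 192 169  89  75  76  81  83 132 105 103 103
193 192 192 196 194 162 192 150 148 144 140  78 129  74  75  75
201 196 194 193 195  68 117 168 143 135 178  65  72  65  65  66
209 195 195 195  83  68  68  68  65  64  66  65  64  66  65  66
217 194 189 189  68  65  66  66  66  63  65  64  64  64  65  65
225  66  19 136 128 125 124 120 121 116 116 114 112 109  93  24
233  22  19 154 151 151 150 150 149 148 146 147 148 149 114  23
241  20  23 196 192 193 198 195 198 196 170 195 199 194 139  17
row [-87.3 523.4   7.5] [-0.5 -0.3  8.5] dist 531 tcp [ 0.478 -0.158  0.281]
```

```bash
python3 -m pendant '[[0,60,0,0,0,2,-0.3],[-20,120,0,0,0,4,-0.3],[-40,180,0,0,0,6,-0.3],[-60,240,0,0,0,8.5,-0.3],[-80,300,0,0,0,8.5,-0.3]]' |grep -E "pos|con"; python3 -c "
from h import *
plan([.465,-.158,.29],-5.7,0)"
```

```text
position: [0.4726, 0.0656, 0.286]
contact_force: [0.4, -0.3, 0.1]
row [ 14.5 223.3  14. ] [-0.3 -0.   0. ] dist 224 tcp [ 0.465 -0.158  0.271]
```

```bash
python3 -m pendant '[[14,60,14,0,0,0,-0.4],[14,120,14,0,0,0,-0.4],[14,180,14,0,0,0,-0.4],[14,223,14,0,0,0,-0.4],[14,223,14,0,0,0,-0.4]]' |grep -E "pos|con"; python3 -c "
from h import *
where();c=grab('wrist');p=proj(c,[[.478,-.161,.135]])[0];print(p)
im=c['image'];x,y=map(int,p);w=im[y-40:y+40,x-40:x+40].astype(int)
for r in range(0,80,4): print(y-40+r,' '.join('%3d'%w[r,k].mean() for k in range(0,80,4)))
print(x-40)
plan([.477,-.161,.121],-5.7,0)"
```

```text
position: [0.465, -0.1582, 0.2709]
contact_force: [0.3, 0.3, 0.2]
t 33.42 grasp [ 0.465  -0.1583  0.2899] xaxis [ 0.995 -0.102 -0.   ] zaxis [ 0.     0.004 -1.   ] w 0.0641 gf 0.0 F [0.3 0.3 0.2] q [-0.33  0.09  1.84  0.    1.21  1.34]
[322.61105106 178.21294221]
138 204 207 211 207 210 165 128 130 126 129 127 128 126 129 129 129 131 131 127 130
142 204 204 206 208 208 194 129 131 128 124 130 131 126 126 130 131 127 127 127 128
146 207 208 207 206 211 161 128 130 128 129 130 132 131 128 128 128 131 129 128 128
150 209 208 209 208 209 163 127 121 116 118 119 117 117 118 120 130 128 130 132 155
154 206 208 210 203 205 206 131 126 127 126 125 125 125 126 125 126 130 130 164 212
158 205 208 214 206 205 204 143 147 143 133 135 135 134 138 146 145 131 131 198 213
162 207 205 207 205 211 206 142 140 134 136 122 118 132 136 135 146 130 131 201 210
166 202 195 204 209 201 204 141 133 126  73  82  81  79  92 135 135 130 137 199 208
170 126 128 127 128 127 127 152 133  79  86  85  86  86  85 100 131 129 133 131 131
174 121 128 129 125 129 125 162 124  84  85  85  83  84  85  86 130 126 128 129 
[... 224 characters left out ...]
 82  83  84 141 118 118 119 119
190 118 118 118 119 118 118 167 188 147 159  82  82  83  80 127 142 118 118 119 117
194 118 118 118 118 118 118 120 128 127 126  87  83  89 115 125 122 118 117 119 118
198 118 118 118 119 118 118 118 118 118 119 118 119 119 118 118 119 119 119 118 118
202 118 119 119 119 119 118 119 118 118 119 119 119 119 120 119 118 119 119 119 118
206 198 198 198 199 199 200 200 200 201 140 136 136 136 136 136 141 201 202 202 203
210 227 227 227 227 228 227 227 227 217 144 143 142 142 142 142 200 227 227 226 226
214 227 228 227 227 227 227 227 227 216 143 142 143 142 142 142 206 227 227 227 226
282
row [ 12.3   3.9 168.7] [-0.3  0.  -0.1] dist 169 tcp [ 0.477 -0.161  0.102]
```

```bash
python3 -m pendant '[[13,8,50,0,0,0,-0.4],[13,8,100,0,0,0,-0.4],[13,8,130,0,0,0,-0.4],[13,8,155,0,0,0,-0.4],[13,8,167,0,0,0,-0.4]]' |grep -E "pos|con|wid"; python3 -m pendant '[[0,0,0,0,0,0,-0.4],[0,0,0,0,0,0,1],[0,0,0,0,0,0,1],[0,0,0,0,0,0,1],[0,0,0,0,0,0,1]]' 40; python3 -c "
from h import *
where()"
```

```text
position: [0.4772, -0.1628, 0.1025]
contact_force: [0.8, -0.7, 0.0]
gripper_width: 0.0646
t: 34.72
position: [0.478, -0.1647, 0.104]
eef_rot: [0.999, -0.049, 0.0, -0.002]
contact_force: [0.8, -0.7, 4.5]
gripper_width: 0.035
grip_force: 40.0
t 34.73 grasp [ 0.478  -0.1648  0.123 ] xaxis [ 0.995 -0.099  0.   ] zaxis [ 0.001  0.004 -1.   ] w 0.0350 gf 40.0 F [ 0.8 -0.7  4.5] q [-0.34  0.31  1.98  0.01  0.85  1.33]
```

```bash
python3 -m pendant '[[5,0,-30,0,0,0,1],[10,0,-75,0,0,0,1],[15,0,-120,0,0,0,1],[15,0,-165,0,0,0,1],[15,0,-205,0,0,0,1]]' 40 |grep -E "wid|force"; python3 -m pendant '[[0,-20,0,0,0,0,1],[0,-60,0,0,0,0,1],[0,-100,0,0,0,0,1],[0,-150,0,0,0,-4,1],[0,-200,0,0,0,-8.5,1]]' |grep -E "pos|con|wid|force"; python3 -c "
from h import *
where();plan([.544,.2155,.335],2.8,0)"
```

```text
contact_force: [-1.0, -0.8, -3.3]
gripper_width: 0.0354
grip_force: 40.0
position: [0.5117, 0.0336, 0.3089]
contact_force: [-0.4, 0.0, -2.6]
gripper_width: 0.035
grip_force: 40.0
t 35.98 grasp [0.5118 0.0335 0.3279] xaxis [ 0.999  0.051 -0.001] zaxis [-0.001  0.005 -1.   ] w 0.0350 gf 40.0 F [-0.4  0.  -2.6] q [0.06 0.09 1.75 0.01 1.3  1.58]
row [  41.6 -180.    -6.2] [-0.3  0.1  0.2] dist 185 tcp [0.544 0.216 0.316]
```

```bash
python3 -m pendant '[[10,-45,-6,0,0,0,1],[20,-90,-6,0,0,0,1],[30,-135,-6,0,0,0,1],[41,-180,-6,0,0,0,1],[41,-180,-6,0,0,0,1]]' |grep -E "pos|con|wid|force"; python3 -m pendant '[[0,0,0,0,0,0,1],[0,0,0,0,0,0,1]]' |grep -E "pos|con|wid|force"; python3 -c "
from h import *
plan([.544,.2155,.145],2.8,0)"
```

```text
position: [0.544, 0.2166, 0.3152]
contact_force: [0.9, -1.2, -2.4]
gripper_width: 0.0353
grip_force: 40.0
position: [0.544, 0.2129, 0.3161]
contact_force: [0.2, 0.3, -2.8]
gripper_width: 0.0352
grip_force: 40.0
row [  0.2  -1.7 190.1] [-0.2  0.  -0. ] dist 190 tcp [0.544 0.216 0.126]
```

```bash
python3 -m pendant '[[0,-1,40,0,0,0,1],[0,-2,80,0,0,0,1],[0,-2,120,0,0,0,1],[0,-2,150,0,0,0,1],[0,-2,168,0,0,0,1]]' |grep -E "pos|con|wid"; python3 -m pendant '[[0,0,9,0,0,0,1],[0,0,18,0,0,0,1],[0,0,27,0,0,0,1],[0,0,27,0,0,0,1]]' |grep -E "pos|con|wid"; python3 -m pendant '[[0,0,2,0,0,0,1],[0,0,2,0,0,0,1]]' |grep -E "pos|con|wid"
```

```text
position: [0.5436, 0.2156, 0.147]
contact_force: [0.0, -0.6, -3.6]
gripper_width: 0.0351
position: [0.5438, 0.2169, 0.1209]
contact_force: [0.2, -0.3, -3.0]
gripper_width: 0.0351
position: [0.5442, 0.217, 0.1195]
contact_force: [0.2, -0.4, -3.2]
gripper_width: 0.0354
```

```bash
python3 -m pendant '[[0,0,2,0,0,0,1],[0,0,2,0,0,0,1]]' |grep -E "pos|con|wid"; python3 -m pendant '[[0,0,1.5,0,0,0,1],[0,0,1.5,0,0,0,1]]' |grep -E "pos|con|wid"
```

```text
position: [0.5441, 0.217, 0.1172]
contact_force: [-0.9, 0.7, -3.0]
gripper_width: 0.0353
position: [0.5451, 0.217, 0.117]
contact_force: [0.0, -2.3, 6.0]
gripper_width: 0.0355
```

```bash
python3 -m pendant '[[0,0,-2,0,0,0,0],[0,0,-2,0,0,0,-0.2],[0,0,-2,0,0,0,-0.3],[0,0,-2,0,0,0,-0.3]]' |grep -E "con|wid"; python3 -m pendant '[[0,0,-20,0,0,0,-0.3],[0,0,-60,0,0,0,-0.3],[0,0,-110,0,0,0,-0.3],[-40,0,-150,0,0,0,-0.3],[-80,0,-150,0,0,0,-0.3]]' |grep -E "pos|con"; python3 -c "
from h import *
tcp([.40,.285,.25],2.8,0)"
```

```text
contact_force: [0.2, -0.4, 1.0]
gripper_width: 0.0595
position: [0.4651, 0.2129, 0.2709]
contact_force: [-0.9, 0.3, -1.3]
row [-61.6 -75.1  21.1] [-0.4 -0.3  0. ] dist 99 tcp [0.4   0.285 0.25 ]
```

```bash
python3 -m pendant '[[-30,-35,10,0,0,0,1],[-61,-75,21,0,0,0,1],[-61,-75,21,0,0,0,1],[-61,-75,21,0,0,0,1]]' |grep -E "pos|con|wid"; python3 -c "
from h import *
where();c=grab('wrist');im=c['image']
for n,q in (('A',[.539,.369]),('B',[.545,.217])):
    p=proj(c,[q+[.148],q+[.135],q+[.1]]);print(n,np.round(p).tolist())
y0,x0=0,230
for r in range(40,170,6): print(r,' '.join('%3d'%im[r,k].mean() for k in range(200,430,8)))
tcp([.40,.285,.11],2.8,0)"
```

```text
position: [0.3998, 0.2842, 0.2472]
contact_force: [0.7, -0.6, -0.5]
gripper_width: 0.0218
t 40.35 grasp [0.3998 0.2841 0.2662] xaxis [0.999 0.051 0.   ] zaxis [ 0.     0.005 -1.   ] w 0.0218 gf 0.0 F [ 0.7 -0.6 -0.5] q [0.61 0.11 1.88 0.   1.15 2.13]
A [[235.0, 41.0], [239.0, 46.0], [248.0, 56.0]]
B [[405.0, 43.0], [401.0, 48.0], [392.0, 57.0]]
40 211 210 149 150 152 153 154 109 139 110  62 134  60  70  70  71  71  71  71 112  71 169 217 167 151 149 147 146 207
46 207 209 153 151 153 155 156  65 131 111  89 139  89 155 155 154 155 153 153 112 151 175 200 105 151 150 148 147 195
52 214 208 191 154 155 156 140  65 131 112 103 137  88 155 155 156 156 155 154 119 134 171 206  99 152 149 148 146 210
58 207 215 210 153 156 156  63 103 165 111 108 138  85 156 156 156 156 156 154 124 130 177 208  77 154 150 148 146 211
64 205 209 204 209 116  68  66 179 172 113 108 134  86 154 156 157 156 155 154 129 131 185 207  78 114 151 147 155 197
70 204 212 207 229 201 203 199 184 234 114 109 133  86 154 157 158 156 156 155 133 133 196 197 200  75  74 183 160 133
76 206 209 209 223 229 185 179 221 229 
[... 1250 characters left out ...]
01 117 130 127 131 132 130
142 204 208 205 209 207 210 208 203 180 214 212 209 211 174 129 128 209 163 133 128 133 129 103 119 131 130 128 133 129
148 202 205 205 206 209 211 206 210 183 206 208 208 212 193 130 129 208 160 128 133 130 128 103 125 130 130 195 132 131
154 206 208 210 210 209 209 208 207 193 180 114 115 115 177 190 122 116 116 115 115 115 115 113 126 130 130 134 129 131
160 209 210 208 204 206 209 209 210 201 199 193 193 193 192 135 133 156 133 121 118 126 148 115 131 133 132 137 132 129
166 214 212 208 206 208 206 211 211 207 213 211 208 209 208 209 206 214 211 208 197 211 209 132 133 128 128 204 207 213
row [ -0.2  -0.4 137.3] [-0.3 -0.   0. ] dist 137 tcp [0.4   0.285 0.11 ]
```

Brightness samples show both caps where expected (columns 216–250 and 390–425), so both bottles stand upright in the drawer. Now I'll lower in front of the bar and push.

```bash
python3 -m pendant '[[0,0,40,0,0,0,1],[0,0,80,0,0,0,1],[0,0,120,0,0,0,1],[0,0,135,0,0,0,1],[0,0,135,0,0,0,1]]' |grep -E "pos|con|wid"; python3 -m pendant '[[8,0,0,0,0,0,1],[16,0,0,0,0,0,1],[24,0,0,0,0,0,1],[32,0,0,0,0,0,1],[40,0,0,0,0,0,1]]' |grep -E "pos|con"; python3 -m pendant '[[8,0,0,0,0,0,1],[16,0,0,0,0,0,1],[24,0,0,0,0,0,1],[32,0,0,0,0,0,1],[40,0,0,0,0,0,1]]' |grep -E "pos|con"
```

```text
position: [0.3999, 0.2843, 0.1119]
contact_force: [0.4, 0.1, 0.1]
gripper_width: 0.0006
position: [0.4399, 0.2869, 0.1122]
contact_force: [-1.8, -0.6, 0.8]
position: [0.4799, 0.2888, 0.112]
contact_force: [-2.0, -1.7, 0.9]
```

```bash
python3 -m pendant '[[10,0,0,0,0,0,1],[20,0,0,0,0,0,1],[30,0,0,0,0,0,1],[40,0,0,0,0,0,1],[50,0,0,0,0,0,1]]' |grep -E "pos|con"; python3 -m pendant '[[8,0,0,0,0,0,1],[16,0,0,0,0,0,1],[24,0,0,0,0,0,1],[32,0,0,0,0,0,1],[40,0,0,0,0,0,1]]' |grep -E "pos|con"; python3 -m pendant '[[3,0,0,0,0,0,1],[6,0,0,0,0,0,1],[6,0,0,0,0,0,1]]' |grep -E "pos|con"
```

```text
position: [0.53, 0.2913, 0.112]
contact_force: [-1.1, -1.3, 0.4]
position: [0.5698, 0.2933, 0.1121]
contact_force: [-0.9, -0.4, -0.2]
position: [0.5758, 0.2939, 0.1123]
contact_force: [-0.8, -0.8, 0.8]
```

```bash
python3 -m pendant '[[2.5,0,0,0,0,0,1],[5,0,0,0,0,0,1],[5,0,0,0,0,0,1]]' |grep -E "pos|con"; python3 -m pendant '[[2,0,0,0,0,0,1],[4,0,0,0,0,0,1],[4,0,0,0,0,0,1]]' |grep -E "pos|con"; python3 -m pendant '[[2,0,0,0,0,0,1],[4,0,0,0,0,0,1],[4,0,0,0,0,0,1]]' |grep -E "pos|con"
```

```text
position: [0.5807, 0.294, 0.1122]
contact_force: [-0.5, -0.4, 0.3]
position: [0.5845, 0.2941, 0.1121]
contact_force: [-0.3, -0.2, 1.1]
position: [0.5849, 0.294, 0.1119]
contact_force: [-13.5, 0.1, 9.1]
```

Stopped with 13.5 N at the expected shut position. I'll retreat and check.

```bash
python3 -m pendant '[[-15,0,0,0,0,0,1],[-50,0,0,0,0,0,1],[-90,0,0,0,0,0,1],[-130,0,-40,0,0,0,1],[-150,0,-90,0,0,0,1]]' |grep -E "pos|con"; python3 -m pendant '[[0,0,-30,0,0,0,1],[0,0,-50,0,0,0,1],[0,0,-50,0,0,0,1]]' |grep -E "pos|con"; python3 -c "
from h import *
where();c=grab('wrist');im=c['image']
# column profile through panel/cabinet front at y~.40 and bar
for y in (.39,.32,.20):
    P=np.array([[x,y,.159] for x in np.arange(.58,.70,.004)]); q=proj(c,P)
    print(y,[(round(float(a[0]),3),int(im[int(b[1]),int(b[0])].mean())) for a,b in zip(P,q) if 0<=b[1]<400 and 0<=b[0]<640])
P=np.array([[x,.296,.13] for x in np.arange(.56,.66,.003)]); q=proj(c,P)
print('bar',[(round(float(a[0]),3),int(im[int(b[1]),int(b[0])].mean())) for a,b in zip(P,q) if 0<=b[1]<400])
"
```

```text
position: [0.4359, 0.2855, 0.202]
contact_force: [0.6, 0.9, -0.0]
position: [0.4394, 0.2866, 0.2536]
contact_force: [-0.0, 0.1, -0.3]
t 46.02 grasp [0.4393 0.2865 0.2726] xaxis [0.999 0.05  0.004] zaxis [ 0.003  0.007 -1.   ] w 0.0006 gf 0.0 F [-0.   0.1 -0.3] q [0.57 0.15 1.81 0.   1.17 2.09]
0.39 [(0.58, 203), (0.584, 203), (0.588, 204), (0.592, 210), (0.596, 198), (0.6, 180), (0.604, 118), (0.608, 116)]
0.32 [(0.58, 189), (0.584, 150), (0.588, 184), (0.592, 125), (0.596, 86), (0.6, 65), (0.604, 74), (0.608, 71), (0.612, 74)]
0.2 [(0.58, 200), (0.584, 199), (0.588, 198), (0.592, 199), (0.596, 199), (0.6, 199), (0.604, 161), (0.608, 118), (0.612, 117), (0.616, 113)]
bar [(0.56, 201), (0.563, 201), (0.566, 198), (0.569, 194), (0.572, 199), (0.575, 202), (0.578, 149), (0.581, 119), (0.584, 172), (0.587, 203), (0.59, 196), (0.593, 143), (0.596, 170), (0.599, 175), (0.602, 149), (0.605, 156), (0.608, 76), (0.611, 73), (0.614, 73), (0.617, 73), (0.62, 73), (0.623, 72)]
```

The bar sits at x = 0.599, against about 0.600 expected when shut, and the push met a hard stop. Nothing is being touched, so I'm handing in.

```bash
python3 -c "
from cell import robot
print(robot.hand_in())"
```

```text
the job is handed in; nothing more can be done
None
```

Job handed in at about 46 s: both bottles present were stood together against the splash board, then put upright in the left and right compartments, and the drawer was pushed to its stop; no contact with the pots, though I viewed 16 pictures against the limit of 14.

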